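Lock the beaker in the bench clamp

ROBOT

A 6-joint arm with a two-finger parallel gripper is mounted at the origin on a cart in front of the work surface, level with it; the furniture and walls round the work are solid. World frame = base frame: x ahead of the robot, y to its left, z up, the work surface at z = 0. Lengths are in m, angles in degrees, forces in N, time in s.
With the tool pointing down it reaches from about 0.4 to 0.825 m from the base axis. Payload 7 kg.
Tool frame: the origin (TCP) lies between the finger pads; the fingertips stand 19 mm ahead of it and the grasp point (between the pads) is the TCP; x points along the fingers, y is the direction in which the jaws open and shut, and the axes are right-handed (so a half turn about x gives the same grasp; the last joint's range is limited). The gripper opens to 88 mm and grips with 3 to 60 N. Pads are 19 mm wide; open, the fingers measure 130 mm over their backs; the gripper's body (78 mm by 193 mm) begins 47 mm behind the grasp point.
Start: joints at [-54.425, 20.546, 0.682, 0, -70.136, -16.507], TCP at [0.22, -0.638, 0.246] pointing down, gripper open.
Joint ranges: [-176.03, 176.03], [-82.01, 121.73], [-58.28, 71.71], [-173.87, 95.51], [-174.79, -0.11], [-173.66, 173.66]. Speed limits (degrees/s): [136.94, 136.94, 172.46, 180, 180, 180].

INTERFACE

Orientations are given as [roll, pitch, yaw] about the fixed x, y, z axes, in that order (R = Rz(yaw) Ry(pitch) Rx(roll)).
In Python, from plant import r gives the robot as it stands.
- The arm moves only by the tool send_rows, never from a script. Its argument "plan" is a list of rows, each a list of 2 entries, a list of its own where there are three numbers: the shift along the tool's x, y, z scaled (see below), then the turn, a rotation vector about the tool's x, y, z scaled (see below). A call has exactly 5 rows; each row is the pose to reach, as a shift and turn from the pose measured when the call began, along the tool's axes at that moment; what a row does not reach only later rows make up. The controller multiplies each number of a shift by 0.15 m and each number of a turn by pi/4 rad. A row lasts 1/10 s, in which the tool goes at most 50 mm and 8.59 degrees, less where a joint would pass 70% of its speed; a pose out of reach is approached as far as the arm can. A call with a number of a shift or a turn outside -1 to 1 is refused whole. A call with a gripper value outside its range is refused whole. "jaw" is the opening, from -1 (shut) to 1 (fully open), so that 0 is half open, set as the call begins (left out, the last holds). The fingers move at their own pace and stop on an object; "force" is the grip in N (left out, the last holds). Time passes only in rows, so rows that repeat a pose let the fingers close, or fill a call up. It gives the time, the measured TCP pose, the force and the opening at its end, in the units of the state.
- r.get_state(): the state, without advancing time (a new reading comes with each control period).
- r.capture(name): name is "scene" or "side" or "wrist"; returns a dict with "color" (400x640x3 uint8, red, green, blue), "range_z" (400x640 float32, m along the optical axis (not along the pixel's ray), 0 where there is no reading), "mtx" (3x3 intrinsics, pixels), "pose" (4x4, takes a point from camera to world coordinates). Camera axes: x right, y down, z forward; pixel columns grow to the right and rows downward; lengths in m; the calibration is good to about 2 mm. The wrist camera is an equidistant fisheye: a pixel r from the principal point sees the ray r / f radians off the axis. A picture is of the moment at which its call begins.
- r.close_job(): hands the job in, once; it reports no verdict.
Trained networks look in a picture, given as the dict that the camera call returned (one of the last four; its "shot" number tells which), for a name from the list of things; names that differ only in an ending like _2 or _b are one class to them, and where a whole thing is asked for, a point or a joint stands for the part that bears it (a point fixed in the world has none). Each returns a list of dicts, best first, with "score" (0 to 1); they miss things now and then, are a little off and sometimes report something else, mostly with a low value. They report only what shows in the picture. A call takes as long as a camera call. They do not tell look-alikes from the thing itself.
- r.find_in(picture, target): "uv" ([column, row] in pixels, amid what is visible of it).
- r.trace(picture, target): "mask" (400x640 bool, what is visible of it) and "uv" ([column, row] in pixels, amid what is visible of it).
The state is a dict: "time_s": time; "joints": joint angles; "qd": joint speeds; "joint_torque": joint torques, N m; "tcp_pos": TCP position; "eef_rot": TCP orientation; "contact_force": force on the tool from outside, world axes, zero at the start; "moment": the same for the moment, N m; "gripper_width": finger opening in m.
Only numpy, scipy, OpenCV 4.12 (cv2) and the standard library are available. Lean on these libraries where they do the work, as an engineer would, in place of code of your own. Each camera call takes 0.05 s, during which the arm holds its last target. There are 200 camera calls.

TASK

Two small vessel clamps are fixed to the bench. On the one that holds the glass beaker, slide the bar forward until its jaw rests against the beaker and the beaker against the stop plate; then slide the thumb wedge beside the bar back along its ramp, away from the beaker, until it jams the bar fast, and let go. The beaker must stay standing in the clamp.

Things in the scene. Friction and masses are not known exactly. Their poses are not given: they have to be found in the camera images.
- clamp: Clamp holding the beaker, fixed; a like clamp holding a vial is not used. Grey base plate 265x100x12 mm (x=-140 to 125). Origin on the bench, under the plate's middle line; x along the plate from the bar's tail to the upright stop plate (rubber face at x=100 mm, top z=57), y left, z up. Guide rail right of the bar and ramp rail left of it end below z=35 mm.
- beaker: 100 ml glass beaker, 56 mm across at the rim, 69 tall, loose, standing on the base plate (z=12 mm) between jaw and stop plate. Origin: centre of its underside, at first at about x=65 to 70, y=-12 mm of the clamp; home against the stop at about x=72.
- bar (a joint): Travel (m) of the steel bar along clamp +x, 0 to 0.075, 24 mm wide, centred on y=-12 mm. Jaw on its front end 50 mm wide, top z=53, rubber face at x = travel; closed on the homed beaker at about 0.047. Move it by the upright post: black head 18 mm across, z=56 to 68, on a 14 mm stem, axis at x=-40 mm+travel, y=-12. About 5 N moves it; stays where left.
- wedge (a joint): Travel s (m) of the steel thumb wedge on its ramp left of the bar, along (-0.978,-0.208) in clamp x,y: back and inward. Move it by its upright tab, 12 mm in x (16 at top) by 14 in y, clear from z=35 to 69 mm, centre x=-85-0.978s, y=13.5-0.208s (mm). About 3 N moves it; it meets the bar at 0.0313 and jams 1 to 6 mm on under 8 to 15 N (stop at 0.038); let go, it springs back 1 to 2 mm, still jammed.
Not all that is in view belongs to the job. Leave any orange look-alike of the beaker alone.

How it is judged (in metres and radians):
On the way:
1. the bar's jaw is up against the beaker, with the wedge not yet driven in (value of joint bar above 0.041 m and value of joint wedge below 0.028 m and x of beaker in the frame of clamp between 0.06 and 0.08 m and y of beaker in the frame of clamp between -0.027 and 0.003 m and angle between beaker's own z axis and vertical below 0.12 rad), for 0.2 s.
At the end, for the whole second after the job is handed in: The jaw is within about 6 mm of closed on the beaker (bar past 41 mm), the wedge is jammed against the bar (past 31.7 mm) and stays so, and the beaker stands upright (within 7 degrees) and at rest between jaw and stop, within 15 mm of the bar's centre line (value of joint bar above 0.041 m and value of joint wedge above 0.0317 m and velocity of joint bar below 0.003 m/s and velocity of joint wedge above -0.003 m/s and linear speed of beaker below 0.02 m/s and x of beaker in the frame of clamp between 0.06 and 0.08 m and y of beaker in the frame of clamp between -0.027 and 0.003 m and angle between beaker's own z axis and vertical below 0.12 rad); the robot touches nothing.
It fails at once if the beaker is tipped over (angle between beaker's own z axis and vertical above 0.35 rad).
It also fails if it takes over 42 s, if anything falls off the work surface, if the arm or the gripper's body presses on something with over 40 N, if the wrist force passes 120 N, or if a joint passes its speed limit or range.

## Working session

There is one attempt and no reset: what is moved stays moved. The work goes in short steps, Python scripts to look and compute and a tool call to move; the robot and the scene stay as the last step left them, time stands still between calls to the robot, and variables do not carry over. Pictures are saved under pics/ and viewed, about 8 in all and at most 12, crops included, and the job is handed in when it is done.

Besides the shell and the picture viewer there is one more tool, called after "Request:" by a JSON object that holds its "op" and its "data". send_rows: Moves the arm, as the interface text tells. Its arguments: {"type":"object","properties":{"plan":{"type":"array"},"jaw":{"type":"number"},"force":{"type":"number"}},"required":["plan"]}

```bash
mkdir -p pics; ls; python3 - <<'E'
from plant import r
import cv2,pickle,numpy as np
print(r.get_state())
for n in ("scene","side"):
    p=r.capture(n); pickle.dump(p,open(n+'.pkl','wb'))
    cv2.imwrite(f'pics/{n}0.png',p["color"][:,:,::-1])
    print(n,p["mtx"].tolist(),p["pose"].round(3).tolist())
    for t in ("clamp","beaker","bar","wedge"):
        for d in r.find_in(p,t)[:3]: print(t,d["score"],d["uv"])
E
```

```text
pics
{'time_s': 0.0, 'joints': array([-5.44248682e+01,  2.05922873e+01,  6.32116846e-01, -1.85945928e-02,
       -7.01345320e+01, -1.65081477e+01]), 'qd': array([ 0.05728642, -0.07467467, -0.07017712,  0.00986065, -0.11809433,
        0.02214115]), 'joint_torque': array([-3.16729136e-03, -5.82723498e+01,  2.93035322e+01,  6.99691236e+00,
        6.65183121e-03, -1.39541976e-04]), 'tcp_pos': array([ 0.22033554, -0.63753897,  0.24460524]), 'eef_rot': array([ 96.05180583,  89.90369725, 115.11245674]), 'contact_force': array([-0.58495243, -0.29971578,  0.59468232]), 'moment': array([ 0.02565266, -0.03719935,  0.02208738]), 'gripper_width': 0.0873893437930653}
scene [[417.3190118196351, 0.0, 315.6881677442977], [0.0, 417.3190118196351, 198.52083204350274], [0.0, 0.0, 1.0]] [[-0.759, -0.44, 0.48, -0.034], [-0.651, 0.527, -0.547, 0.843], [-0.012, -0.728, -0.686, 0.71], [0.0, 0.0, 0.0, 1.0]]
clamp 0.73 [336.1, 163.2]
beaker 0.94 [303.2, 145.2]
beaker 0.93 [187.1, 274.7]
beaker 0.68 [401.7, 236.6]
bar 0.63 [338.9, 153.6]
wedge 0.64 [335.3, 163.0]
wedge 0.63 [362.9, 157.4]
side [[444.3351184506323, 0.0, 314.697177090257], [0.0, 444.3351184506323, 215.84043125488625], [0.0, 0.0, 1.0]] [[0.998, -0.014, 0.059, 0.364], [-0.06, -0.428, 0.902, -0.627], [0.013, -0.904, -0.428, 0.477], [0.0, 0.0, 0.0, 1.0]]
clamp 0.86 [355.0, 265.6]
beaker 0.91 [400.8, 236.0]
beaker 0.81 [393.6, 306.9]
beaker 0.69 [224.2, 218.3]
bar 0.89 [361.3, 257.8]
wedge 0.53 [329.6, 256.0]
```

```bash
python3 - <<'E'
import cv2
a=cv2.imread('pics/scene0.png');b=cv2.imread('pics/side0.png')
cv2.imwrite('pics/s1.png',cv2.resize(a[70:320,140:460],(800,600)[:1]+(600,) if 0 else (768,600),interpolation=3))
cv2.imwrite('pics/s2.png',cv2.resize(b[160:360,190:450],(780,600),interpolation=3))
E
```

```text
(no output)
```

View pics/s1.png

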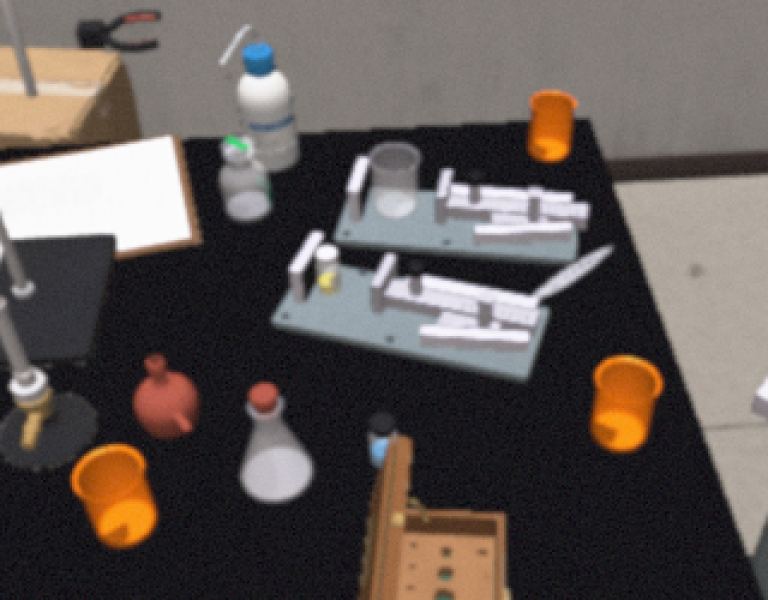

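View pics/s2.png

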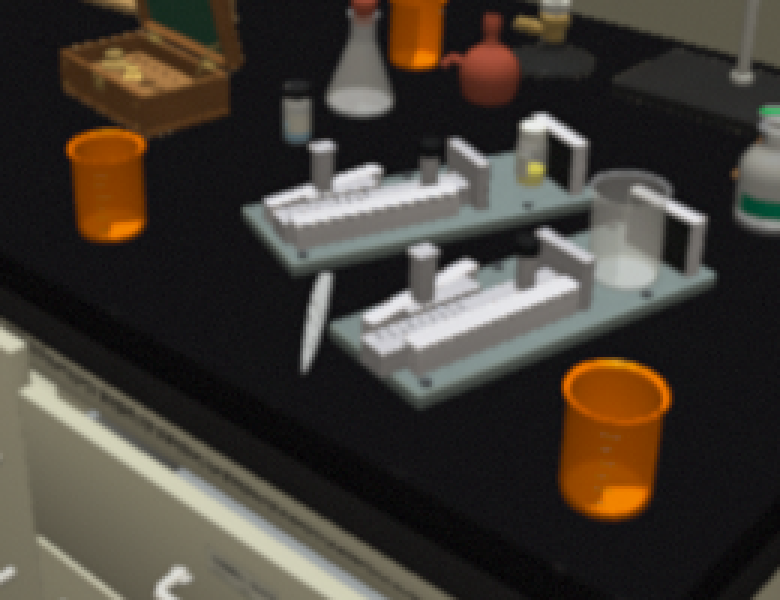

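The side crop shows the beaker's clamp in front: plate corners at (333,325), (418,396), (715,272), post head at (528,245), and wedge tab top at (424,250). In the scene crop it is the upper clamp, with its near edge running from (335,241) to (577,257).

```bash
cat > geo.py <<'E'
import numpy as np
def proj(p,P):
    T=np.linalg.inv(p["pose"]); q=T[:3,:3]@np.asarray(P)+T[:3,3]; u=p["mtx"]@q; return u[:2]/u[2]
def c2w(v,P):
    c,s=np.cos(v[2]),np.sin(v[2]); x,y,z=np.asarray(P)/1000
    return np.array([v[0]+c*x-s*y,v[1]+s*x+c*y,z])
def w2c(v,P):
    c,s=np.cos(v[2]),np.sin(v[2]); dx,dy=P[0]-v[0],P[1]-v[1]
    return np.array([c*dx+s*dy,-s*dx+c*dy,P[2]])*1000
E
python3 - <<'E'
import pickle,numpy as np
from scipy.optimize import least_squares
from geo import *
S=pickle.load(open('side.pkl','rb'));C=pickle.load(open('scene.pkl','rb'))
s=lambda u,v:np.array([u/3+190,v/3+160]); c=lambda u,v:np.array([u/2.4+140,v/2.4+70])
def res(v):
    b,w=v[3],v[4]
    head=(-40+b,-12,62);tab=(-85-.978*w,13.5-.208*w,67)
    L=[(S,(-140,50,12),s(333,325)),(S,(-140,-50,12),s(418,395)),(S,(125,-50,12),s(715,270)),(S,head,s(528,245)),(S,tab,s(424,252)),
       (C,(125,50,12),c(336,240)),(C,(-140,50,12),c(577,256)),(C,head,c(476,184)),(C,tab,c(535,194))]
    return np.concatenate([proj(p,c2w(v,P))-uv for p,P,uv in L])
o=min((least_squares(res,[.5,-.2,a,10,5],x_scale=[.1,.1,.3,10,10],loss='soft_l1') for a in(0,.5,-.5,1)),key=lambda o:o.cost)
print(o.x,np.degrees(o.x[2]));print(res(o.x).reshape(-1,2).round(1).tolist())
v=o.x;np.save('v.npy',v)
# depth cloud check near clamp
for n,p in(('side',S),('scene',C)):
    Z=p["range_z"];vv,uu=np.nonzero(Z>0);z=Z[vv,uu];K=p["mtx"]
    P=np.stack([(uu-K[0,2])/K[0,0]*z,(vv-K[1,2])/K[1,1]*z,z],1)@p["pose"][:3,:3].T+p["pose"][:3,3]
    Q=np.stack(w2c(v,P.T),1)
    for nm,box in(('head',(-60,40,-30,6,57,72)),('tab',(-140,-70,2,30,45,72)),('plate',(-170,150,-75,75,7,17)),('stop',(90,130,-60,60,30,60))):
        m=np.all([(Q[:,i]>box[2*i])&(Q[:,i]<box[2*i+1]) for i in range(3)],0);q=Q[m]
        if len(q)>3:print(n,nm,len(q),np.percentile(q,[3,50,97],axis=0).round(0).tolist())
E
```

```text
[ 0.52656098  0.15062219  0.57688009 16.57883637  4.71126885] 33.0527942256691
[[-2.9, -0.5], [0.4, 0.5], [-0.3, -0.1], [-0.7, -0.2], [-0.3, -0.3], [-0.7, -1.5], [-0.2, -0.6], [-0.5, -3.6], [-0.2, -2.0]]
side head 60 [[-30.0, -19.0, 58.0], [-25.0, -13.0, 65.0], [-17.0, -3.0, 67.0]]
side tab 110 [[-96.0, 8.0, 46.0], [-91.0, 11.0, 60.0], [-81.0, 20.0, 68.0]]
side plate 1311 [[-146.0, -49.0, 8.0], [-31.0, -34.0, 11.0], [104.0, 52.0, 16.0]]
side stop 187 [[93.0, -45.0, 31.0], [103.0, -34.0, 46.0], [113.0, -10.0, 57.0]]
scene head 40 [[-30.0, -15.0, 58.0], [-23.0, -3.0, 65.0], [-14.0, 2.0, 69.0]]
scene tab 56 [[-96.0, 11.0, 47.0], [-89.0, 23.0, 64.0], [-83.0, 27.0, 70.0]]
scene plate 1270 [[-137.0, -26.0, 8.0], [18.0, 34.0, 12.0], [119.0, 56.0, 16.0]]
scene stop 142 [[101.0, -36.0, 32.0], [105.0, 1.0, 54.0], [113.0, 22.0, 59.0]]
```

```bash
cat >> geo.py <<'E'
from scipy.spatial.transform import Rotation as Ro
def go(r,v,x,y,z,sgn=1,world=False):
    s=r.get_state(); R=Ro.from_euler('xyz',s["eef_rot"],degrees=True).as_matrix()
    P=np.array([x,y,z])/1000 if world else c2w(v,(x,y,z))
    yx=sgn*np.array([-np.sin(v[2]),np.cos(v[2]),0]); xx=np.array([0,0,-1.])
    Rt=np.stack([xx,yx,np.cross(xx,yx)],1)
    print('t',round(s["time_s"],2),'clampTCP',w2c(v,s["tcp_pos"]).round(1),'F',s["contact_force"].round(1),'w',round(s["gripper_width"],4))
    print('shift',(R.T@(P-s["tcp_pos"])/.15).round(3),'turn',(Ro.from_matrix(R.T@Rt).as_rotvec()/(np.pi/4)).round(3))
    return R
E
python3 - <<'E'
from plant import r
from geo import *
v=np.load('v.npy')
for s in(1,-1): R=go(r,v,-55,-6,200,s)
print(R.round(3))
E
```

```text
t 0.5 clampTCP [-686.6 -494.   245.5] F [ 0.6  1.  -0.8] w 0.0875
shift [0.304 4.175 3.3  ] turn [-0.311  0.    -0.   ]
t 0.5 clampTCP [-686.6 -494.   245.5] F [ 0.6  1.  -0.8] w 0.0875
shift [0.304 4.175 3.3  ] turn [ 3.689 -0.    -0.   ]
[[ 0.    -0.327  0.945]
 [ 0.     0.945  0.327]
 [-1.     0.     0.   ]]
```

Request:
{"op": "send_rows", "data": {"plan": [[[0,1,1],[-0.311,0,0]],[[0,1,1],[-0.311,0,0]],[[0,1,1],[-0.311,0,0]],[[0,1,1],[-0.311,0,0]],[[0,1,1],[-0.311,0,0]]], "jaw": -1, "force": 20}}

```text
time_s: 1.0
tcp_pos: [0.3145, -0.4439, 0.2462]
eef_rot: [-35.9, 89.9, -2.7]
contact_force: [-0.4, -0.7, 0.8]
gripper_width: 0.0529
```

Request:
{"op": "send_rows", "data": {"plan": [[[0,1,1],[0,0,0]],[[0,1,1],[0,0,0]],[[0,1,1],[0,0,0]],[[0,1,1],[0,0,0]],[[0,1,1],[0,0,0]]]}}

```text
time_s: 1.5
tcp_pos: [0.3582, -0.2334, 0.2468]
eef_rot: [-31.1, 89.8, 2.3]
contact_force: [0.7, -0.4, 0.1]
gripper_width: 0.013
```

```bash
python3 - <<'E'
from plant import r
from geo import *
v=np.load('v.npy');go(r,v,-55,-6,150)
E
```

```text
t 1.5 clampTCP [-350.5 -230.   246.8] F [ 0.7 -0.4  0.1] w 0.013
shift [0.649 1.484 1.977] turn [0.007 0.004 0.002]
```

Request:
{"op": "send_rows", "data": {"plan": [[[0,0.75,1],[0,0,0]],[[0,0.75,1],[0,0,0]],[[0,0.75,1],[0,0,0]],[[0,0.75,1],[0,0,0]],[[0,0.75,1],[0,0,0]]]}}

```text
time_s: 2.0
tcp_pos: [0.4234, -0.0535, 0.2476]
eef_rot: [-26.4, 89.7, 7.2]
contact_force: [0.1, -0.1, -0.8]
gripper_width: 0.0006
```

Request:
{"op": "send_rows", "data": {"plan": [[[0.2,0.72,0.96],[0,0,0]],[[0.4,0.72,0.96],[0,0,0]],[[0.64,0.72,0.96],[0,0,0]],[[0.64,0.72,0.96],[0,0,0]],[[0.64,0.72,0.96],[0,0,0]]]}}

```text
time_s: 2.5
tcp_pos: [0.4838, 0.1178, 0.1488]
eef_rot: [-77.2, 89.9, -43.5]
contact_force: [-0.2, -0.1, -0.2]
gripper_width: 0.0001
```

```bash
python3 - <<'E'
from plant import r
from geo import *
import cv2,pickle
v=np.load('v.npy');go(r,v,-55,-6,60)
p=r.capture("wrist");pickle.dump(p,open('w.pkl','wb'));cv2.imwrite('pics/w1.png',cv2.resize(p["color"][:,:,::-1],(800,500)))
s=r.capture("side");cv2.imwrite('pics/s3.png',cv2.resize(s["color"][160:360,190:450,::-1],(780,600),interpolation=3))
E
```

```text
t 2.5 clampTCP [-53.7  -4.2 148.8] F [-0.2 -0.1 -0.2] w 0.0001
shift [ 0.592 -0.011 -0.009] turn [0.014 0.001 0.003]
```

View pics/w1.png

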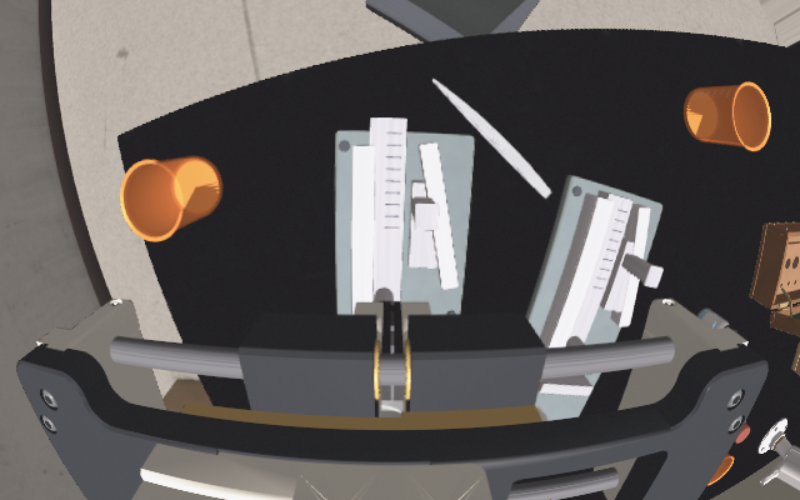

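View pics/s3.png

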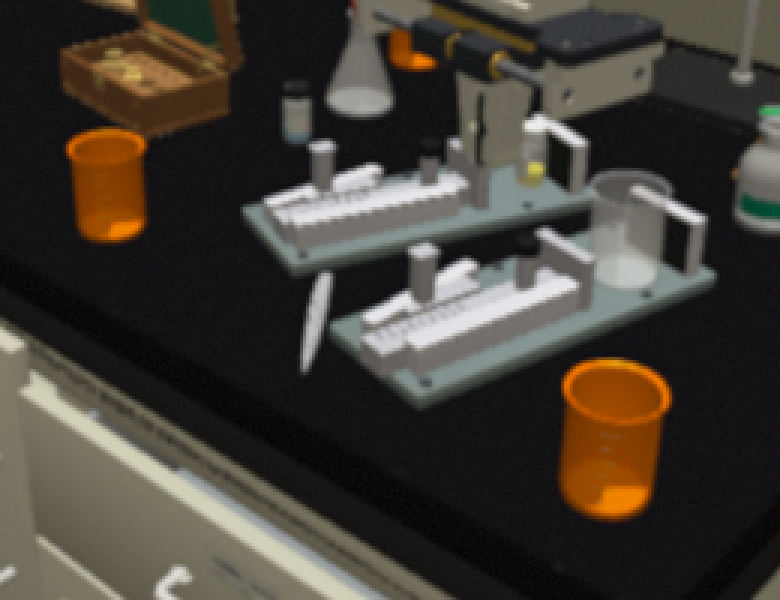

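The wrist view shows the post head at about (384,293) and the wedge tab top at (425,213), with the closed fingers at (392,330). The side view shows nothing has moved. Next I check the clamp fit against the wrist calibration.

```bash
python3 - <<'E'
import pickle
from geo import *
v=np.load('v.npy');p=pickle.load(open('w.pkl','rb'));b,w=v[3],v[4]
print(p["mtx"].round(1).tolist(),p["pose"].round(3).tolist())
T=np.linalg.inv(p["pose"])
for n,P in dict(head=(-40+b,-12,68),tab=(-85-.978*w,13.5-.208*w,69),TL=(-140,50,12),TR=(-140,-50,12)).items():
    q=T[:3,:3]@c2w(v,P)+T[:3,3];h=np.hypot(*q[:2]);th=np.arctan2(h,q[2]);print(n,(p["mtx"][:2,2]+p["mtx"][0,0]*th*q[:2]/h)*1.25)
E
```

```text
[[309.7, 0.0, 313.4], [0.0, 309.7, 202.0], [0.0, 0.0, 1.0]] [[-0.555, 0.792, 0.254, 0.415], [0.832, 0.529, 0.169, 0.072], [-0.001, 0.305, -0.952, 0.288], [0.0, 0.0, 0.0, 1.0]]
head [378.74213513 315.92016483]
tab [421.15175556 214.33121816]
TL [469.41745804 129.91715581]
TR [328.31418271 127.74455359]
```

Request:
{"op": "send_rows", "data": {"plan": [[[0.2,0,0],[0,0,0]],[[0.4,0,0],[0,0,0]],[[0.59,0,0],[0,0,0]],[[0.59,0,0],[0,0,0]],[[0.59,0,0],[0,0,0]]]}}

```text
time_s: 3.1
tcp_pos: [0.4844, 0.1155, 0.063]
eef_rot: [-69.5, 89.8, -35.9]
contact_force: [-0.3, 0.1, 0.3]
gripper_width: 0.0009
```

```bash
python3 - <<'E'
from plant import r
from geo import *
import cv2
v=np.load('v.npy');c,s=np.cos(v[2]),np.sin(v[2]);v[:2]+=[.001*c-.0035*s,.001*s+.0035*c];np.save('v.npy',v)
go(r,v,-45,-8,60)
s=r.capture("side");cv2.imwrite('pics/s4.png',cv2.resize(s["color"][200:300,270:440,::-1],(800,470),interpolation=3))
E
```

```text
t 3.1 clampTCP [-55.5  -9.9  63. ] F [-0.3  0.1  0.3] w 0.0009
shift [0.02  0.012 0.07 ] turn [0.014 0.001 0.003]
```

View pics/s4.png

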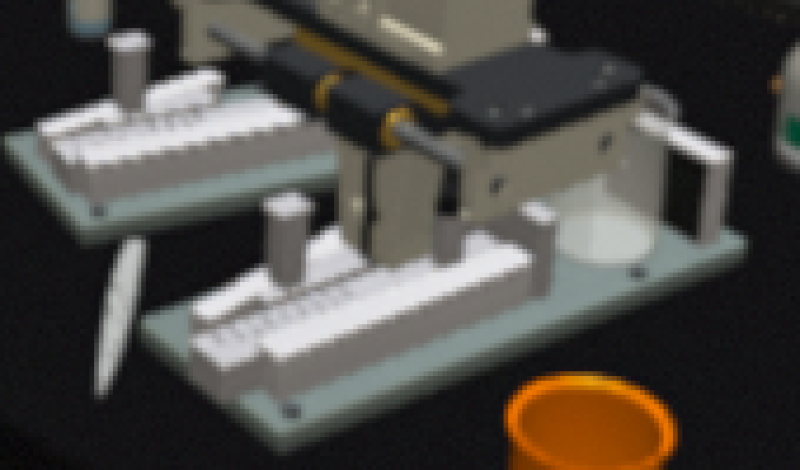

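The fingers are at crop (375,220), in the gap between the wedge tab (288,240) and the post (448,240). I'll push forward in measured steps.

Request:
{"op": "send_rows", "data": {"plan": [[[0,0,0.05],[0,0,0]],[[0,0,0.1],[0,0,0]],[[0,0,0.14],[0,0,0]],[[0,0,0.17],[0,0,0]],[[0,0,0.2],[0,0,0]]]}}

```text
time_s: 3.65
tcp_pos: [0.5096, 0.1321, 0.064]
eef_rot: [-75.0, 89.8, -41.3]
contact_force: [-2.7, -4.4, 3.7]
gripper_width: 0.0006
```

Request:
{"op": "send_rows", "data": {"plan": [[[0,0,0.01],[0,0,0]],[[0,0,0.02],[0,0,0]],[[0,0,0.03],[0,0,0]],[[0,0,0.04],[0,0,0]],[[0,0,0.05],[0,0,0]]]}}

```text
time_s: 4.15
tcp_pos: [0.5152, 0.1357, 0.0641]
eef_rot: [-108.3, 89.8, -74.7]
contact_force: [-3.7, -4.7, 2.2]
gripper_width: 0.0003
```

```bash
python3 - <<'E'
from plant import r
from geo import *
v=np.load('v.npy');go(r,v,-15,-8,62)
E
```

```text
t 4.15 clampTCP [-18.6  -9.8  64.1] F [-3.7 -4.7  2.2] w 0.0003
shift [0.014 0.012 0.024] turn [ 0.013 -0.001  0.004]
```

Request:
{"op": "send_rows", "data": {"plan": [[[0,0,0.01],[0,0,0]],[[0,0,0.02],[0,0,0]],[[0,0,0.03],[0,0,0]],[[0,0,0.035],[0,0,0]],[[0,0,0.04],[0,0,0]]]}}

```text
time_s: 4.65
tcp_pos: [0.5196, 0.1384, 0.0641]
eef_rot: [-132.9, 89.8, -99.2]
contact_force: [-3.3, -3.9, 3.2]
gripper_width: 0.0003
```

```bash
cat > look.py <<'E'
from plant import r
from geo import *
import cv2,sys
v=np.load('v.npy');go(r,v,-15,-8,62)
s=r.capture("side")
cv2.imwrite(sys.argv[1],cv2.resize(s["color"][200:300,270:440,::-1],(800,470),interpolation=3))
q=s["pose"][:3,:3]
Z=s["range_z"];vv,uu=np.nonzero(Z>0);z=Z[vv,uu];K=s["mtx"]
P=np.stack([(uu-K[0,2])/K[0,0]*z,(vv-K[1,2])/K[1,1]*z,z],1)@q.T+s["pose"][:3,3]
Q=np.stack(w2c(v,P.T),1)
for nm,b in(('jaw',(0,60,-45,20,38,55)),('tab',(-140,-70,2,30,45,72)),('stop',(90,130,-60,60,30,60))):
    m=np.all([(Q[:,i]>b[2*i])&(Q[:,i]<b[2*i+1]) for i in range(3)],0)
    if m.sum()>3: print(nm,m.sum(),np.percentile(Q[m],[5,50,95],axis=0).round(0).tolist())
E
python3 look.py pics/s5.png
```

```text
t 4.65 clampTCP [-13.5  -9.9  64.1] F [-3.3 -3.9  3.2] w 0.0003
shift [ 0.014  0.013 -0.01 ] turn [ 0.013 -0.004  0.004]
jaw 210 [[7.0, -39.0, 39.0], [37.0, -28.0, 47.0], [58.0, 2.0, 53.0]]
tab 107 [[-96.0, 5.0, 47.0], [-93.0, 7.0, 60.0], [-84.0, 16.0, 68.0]]
stop 152 [[100.0, -48.0, 32.0], [102.0, -41.0, 45.0], [111.0, -27.0, 56.0]]
```

View pics/s5.png

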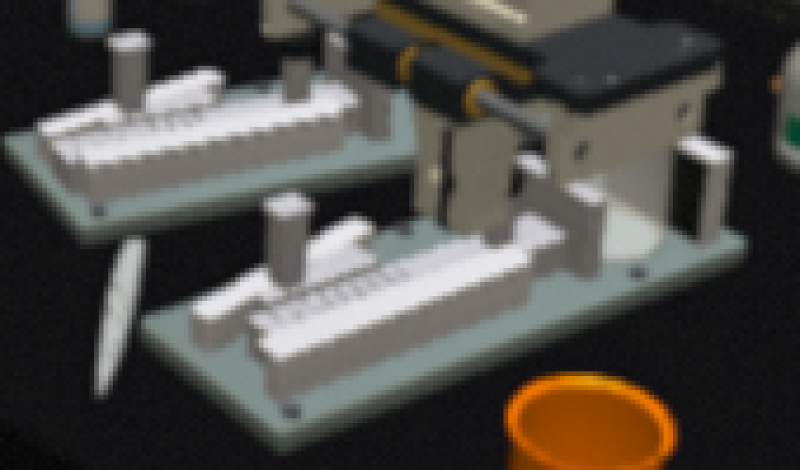

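The jaw (crop 590,230) is almost touching the beaker (620,200). I'll continue gently until the force rises.

Request:
{"op": "send_rows", "data": {"plan": [[[0,0,0.005],[0,0,0]],[[0,0,0.01],[0,0,0]],[[0,0,0.014],[0,0,0]],[[0,0,0.018],[0,0,0]],[[0,0,0.02],[0,0,0]]]}}

```text
time_s: 5.2
tcp_pos: [0.5214, 0.1394, 0.0641]
eef_rot: [-148.8, 89.7, -115.1]
contact_force: [-5.5, -5.3, 3.3]
gripper_width: 0.0004
```

Request:
{"op": "send_rows", "data": {"plan": [[[0,0,0.005],[0,0,0]],[[0,0,0.01],[0,0,0]],[[0,0,0.014],[0,0,0]],[[0,0,0.018],[0,0,0]],[[0,0,0.02],[0,0,0]]]}}

```text
time_s: 5.7
tcp_pos: [0.5218, 0.1396, 0.064]
eef_rot: [-163.7, 89.4, -130.1]
contact_force: [-8.8, -6.1, 8.3]
gripper_width: 0.0005
```

Request:
{"op": "send_rows", "data": {"plan": [[[0,0,-0.06],[0,0,0]],[[0,0.05,-0.13],[0,0,0]],[[0,0.1,-0.2],[0,0,0]],[[0,0.14,-0.27],[0,0,0]],[[0,0.14,-0.3],[0,0,0]]]}}

```text
time_s: 6.2
tcp_pos: [0.4712, 0.1324, 0.0646]
eef_rot: [-164.3, 89.4, -130.6]
contact_force: [-0.1, -0.6, -0.1]
gripper_width: 0.0004
```

```bash
python3 look.py pics/s6.png
```

```text
t 6.2 clampTCP [-57.3  11.4  64.6] F [-0.1 -0.6 -0.1] w 0.0004
shift [ 0.015 -0.132  0.281] turn [ 0.013 -0.012  0.004]
jaw 254 [[3.0, -39.0, 39.0], [39.0, -20.0, 49.0], [57.0, -2.0, 53.0]]
tab 108 [[-96.0, 4.0, 48.0], [-93.0, 8.0, 60.0], [-84.0, 17.0, 68.0]]
stop 169 [[94.0, -48.0, 32.0], [102.0, -39.0, 47.0], [111.0, -2.0, 58.0]]
```

View pics/s6.png

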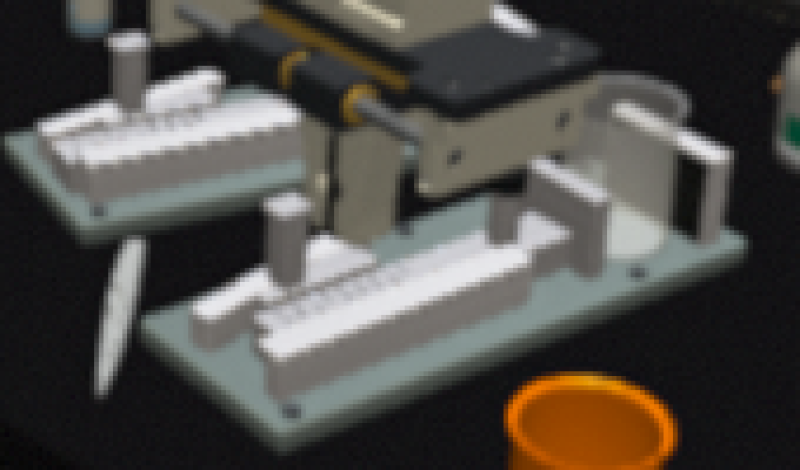

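The bar stays closed: jaw at (590,210), with the beaker upright against the stop. Now I'll drive the wedge back along its ramp.

Request:
{"op": "send_rows", "data": {"plan": [[[0,0,-0.05],[0,0,0]],[[0,0,-0.1],[0,0,0]],[[0,-0.01,-0.14],[0,0,0]],[[0,-0.02,-0.17],[0,0,0]],[[0,-0.03,-0.2],[0,0,0]]]}}

```text
time_s: 6.75
tcp_pos: [0.449, 0.1118, 0.0651]
eef_rot: [-163.6, 89.5, -130.0]
contact_force: [0.5, 2.3, 0.2]
gripper_width: 0.0006
```

Request:
{"op": "send_rows", "data": {"plan": [[[0,0,-0.015],[0,0,0]],[[0,0,-0.03],[0,0,0]],[[0,-0.01,-0.045],[0,0,0]],[[0,-0.01,-0.055],[0,0,0]],[[0,-0.01,-0.065],[0,0,0]]]}}

```text
time_s: 7.25
tcp_pos: [0.4423, 0.1054, 0.0654]
eef_rot: [-159.7, 89.6, -126.1]
contact_force: [5.0, 2.2, -3.1]
gripper_width: 0.0004
```

```bash
python3 look.py pics/s7.png
```

```text
t 7.25 clampTCP [-96.2   4.6  65.4] F [ 5.   2.2 -3.1] w 0.0004
shift [ 0.019 -0.089  0.541] turn [ 0.013 -0.009  0.004]
jaw 263 [[3.0, -39.0, 39.0], [39.0, -20.0, 49.0], [57.0, 1.0, 54.0]]
tab 86 [[-122.0, 3.0, 47.0], [-115.0, 7.0, 66.0], [-104.0, 17.0, 70.0]]
stop 170 [[95.0, -48.0, 32.0], [103.0, -39.0, 47.0], [111.0, -2.0, 58.0]]
```

Request:
{"op": "send_rows", "data": {"plan": [[[0,0,-0.01],[0,0,0]],[[0,0,-0.02],[0,0,0]],[[0,0,-0.025],[0,0,0]],[[0,-0.005,-0.03],[0,0,0]],[[0,-0.005,-0.035],[0,0,0]]]}}

```text
time_s: 7.8
tcp_pos: [0.4406, 0.1037, 0.0659]
eef_rot: [-128.7, 89.8, -95.1]
contact_force: [7.8, 5.6, -8.0]
gripper_width: 0.0007
```

Request:
{"op": "send_rows", "data": {"plan": [[[0,0,-0.01],[0,0,0]],[[0,0,-0.015],[0,0,0]],[[0,0,-0.02],[0,0,0]],[[0,0,-0.025],[0,0,0]],[[0,0,-0.03],[0,0,0]]]}}

```text
time_s: 8.3
tcp_pos: [0.4397, 0.1034, 0.0665]
eef_rot: [-31.7, 89.7, 2.0]
contact_force: [12.2, 5.6, -9.3]
gripper_width: 0.0004
```

```bash
python3 look.py pics/s8.png
```

```text
t 8.3 clampTCP [-99.6   4.2  66.5] F [12.2  5.6 -9.3] w 0.0004
shift [ 0.033 -0.088  0.563] turn [0.015 0.005 0.003]
jaw 263 [[2.0, -39.0, 39.0], [37.0, -21.0, 49.0], [57.0, 1.0, 53.0]]
tab 81 [[-124.0, 3.0, 48.0], [-120.0, 7.0, 66.0], [-108.0, 15.0, 71.0]]
stop 167 [[96.0, -48.0, 32.0], [102.0, -39.0, 48.0], [110.0, -3.0, 57.0]]
```

Request:
{"op": "send_rows", "data": {"plan": [[[0,0,-0.03],[0,0,0]],[[0,0,-0.035],[0,0,0]],[[0,0,-0.04],[0,0,0]],[[0,0,-0.045],[0,0,0]],[[0,0,-0.05],[0,0,0]]]}}

```text
time_s: 8.85
tcp_pos: [0.4374, 0.1019, 0.0673]
eef_rot: [-12.7, 89.2, 21.1]
contact_force: [15.8, 4.9, -14.0]
gripper_width: 0.0006
```

Request:
{"op": "send_rows", "data": {"plan": [[[0,0,-0.04],[0,0,0]],[[0,0,-0.045],[0,0,0]],[[0,0,-0.05],[0,0,0]],[[0,0,-0.055],[0,0,0]],[[0,0,-0.055],[0,0,0]]]}}

```text
time_s: 9.35
tcp_pos: [0.4362, 0.1018, 0.0688]
eef_rot: [-6.5, 88.5, 27.5]
contact_force: [18.2, 8.9, -14.7]
gripper_width: 0.0005
```

```bash
python3 look.py pics/s9.png
```

```text
t 9.35 clampTCP [-103.3    4.8   68.8] F [ 18.2   8.9 -14.7] w 0.0005
shift [ 0.06  -0.095  0.586] turn [0.02  0.033 0.003]
jaw 256 [[3.0, -39.0, 39.0], [35.0, -23.0, 49.0], [57.0, 1.0, 53.0]]
tab 72 [[-128.0, 2.0, 47.0], [-124.0, 8.0, 67.0], [-112.0, 15.0, 69.0]]
stop 171 [[93.0, -48.0, 32.0], [102.0, -39.0, 48.0], [111.0, -3.0, 57.0]]
```

The wedge now resists about 20 N and the tab has moved about 31 mm (s≈36 mm), so it is jammed. I'll release forward and lift.

Request:
{"op": "send_rows", "data": {"plan": [[[0,0,0.05],[0,0,0]],[[0,0,0.1],[0,0,0]],[[0,0,0.16],[0,0,0]],[[-0.1,0,0.2],[0,0,0]],[[-0.3,0,0.2],[0,0,0]]]}}

```text
time_s: 9.9
tcp_pos: [0.459, 0.1171, 0.1128]
eef_rot: [-9.1, 88.9, 24.8]
contact_force: [0.5, -0.4, -0.7]
gripper_width: 0.0004
```

Request:
{"op": "send_rows", "data": {"plan": [[[-0.3,0,0],[0,0,0]],[[-0.6,0,-0.2],[0,0,0]],[[-0.7,-0.3,-0.5],[0,0,0]],[[-0.7,-0.6,-1],[0,0,0]],[[-0.7,-0.6,-1],[0,0,0]]]}}

```text
time_s: 10.4
tcp_pos: [0.3833, -0.0394, 0.2154]
eef_rot: [-8.6, 88.9, 25.4]
contact_force: [2.0, -1.1, 0.7]
gripper_width: 0.0004
```

```bash
python3 look.py pics/s10.png; python3 - <<'E'
from plant import r
import cv2,numpy as np
a=r.capture("scene")["color"][100:190,260:400,::-1]
b=cv2.imread('pics/s10.png')
a=cv2.resize(a,(500,321),interpolation=3);b=cv2.resize(b,(500,294))
cv2.imwrite('pics/s11.png',cv2.resize(np.vstack([a,b]),None,fx=.97,fy=.97))
E
```

```text
t 10.4 clampTCP [-224.7  -84.6  215.4] F [ 2.  -1.1  0.7] w 0.0004
shift [1.048 0.491 1.387] turn [0.021 0.024 0.003]
jaw 256 [[3.0, -39.0, 39.0], [36.0, -22.0, 48.0], [57.0, 0.0, 53.0]]
tab 55 [[-126.0, 2.0, 47.0], [-124.0, 8.0, 61.0], [-115.0, 12.0, 69.0]]
stop 169 [[94.0, -48.0, 32.0], [102.0, -39.0, 48.0], [111.0, -4.0, 57.0]]
```

View pics/s11.png

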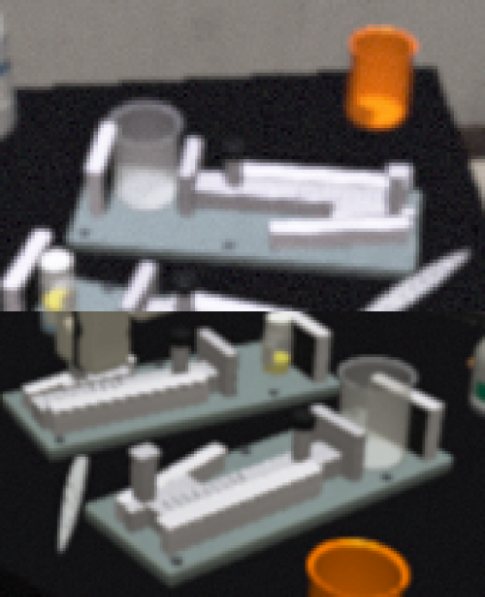

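The beaker stands upright between jaw and stop in both views: (150,150) in the upper and (378,410) in the lower. The wedge tab is at the tail, and the arm is clear. One settling hold, then I hand in.

Request:
{"op": "send_rows", "data": {"plan": [[[0,0,0],[0,0,0]],[[0,0,0],[0,0,0]],[[0,0,0],[0,0,0]],[[0,0,0],[0,0,0]],[[0,0,0],[0,0,0]]]}}

```text
time_s: 11.0
tcp_pos: [0.3815, -0.0413, 0.2147]
eef_rot: [-7.0, 89.0, 26.8]
contact_force: [0.6, 0.5, 0.8]
gripper_width: 0.0005
```

```bash
python3 -c "
from plant import r
print(r.get_state()['contact_force']);print(r.close_job())"
```

```text
[0.60198059 0.52021666 0.75568329]
the job is handed in; nothing more can be done
None
```

The job is handed in at about 11 s on the robot's clock, and my last checks suggest it succeeded; closing the job gives no verdict.

- **Bar:** I pushed the post forward with the closed fingers until it stalled and the horizontal push rose to about 11 N. I put the bar travel at about 47 mm, worked out from the arm's position rather than read directly.
- **Wedge:** I then pushed the wedge tab back along its ramp until it resisted with about 20 N, and moved away. The side camera put the tab about 31 mm further back, which makes the wedge travel about 35 to 36 mm. That is only good to 2 mm or so, but it is past the 31.7 mm needed.
- **Beaker:** After release, the scene and side pictures show it upright between the jaw and the stop plate. The jaw and tab depth readings held to within 1 to 3 mm, and the arm is well clear with almost no force on it.

One check disagreed: the wrist camera put the clamp about 3 to 4 mm to the left of my first fit. I corrected for it before pushing.

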